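Replace the missing reagent bottle

ROBOT

A 6-joint arm with a two-finger parallel gripper is mounted at the origin on the work surface. World frame = base frame: x ahead of the robot, y to its left, z up, the work surface at z = 0. Lengths are in m, angles in rad, forces in N, time in s.
With the tool pointing down it reaches from about 0.275 to 0.85 m from the base axis. Payload 5.2 kg.
Tool frame: the origin (TCP) lies midway between the tips of the shut fingers; the grasp point (between the pads) lies r.pinch_z behind it (r.pinch_z is the distance from the TCP to the grasp point, in m); z points along the fingers, y is the line along which they close (so a half turn about z gives the same grasp; the last joint's range is limited). The gripper opens to 85 mm and grips with 20 to 120 N. Pads are 22 mm wide; open, the fingers measure 114 mm over their backs; the gripper's body (76 mm by 85 mm) begins 54 mm behind the grasp point. The pads swing forward as they close: fully open they stand 13 mm farther back than shut.
Start: joints at [-0.203, 0.259, 1.535, -0, 1.348, -0.203], TCP at [0.55, 0, 0.231] pointing down, gripper open.
Joint ranges: [-3.14, 3.14], [-0.91, 2.08], [0.19, 2.58], [-1.22, 4.36], [0.22, 2.71], [-3.12, 3.12]. Speed limits (rad/s): [2.57, 2.57, 3.14, 3.14, 3.14, 3.14].

INTERFACE

Orientations are given as a rotation vector (axis times angle).
In Python, from station import r gives the robot as it stands. The module is installed in compiled form; this text tells all that it offers.
- The arm moves only by the shell command python3 -m jog 'ROWS' [OPENING] [FORCE]. ROWS is JSON, a list of rows, each an object of numbers: "x", "y", "z": the shift along the tool's x, y, z in units of 30 mm (1.0 is 30 mm); "roll": the turn about the tool's z in units of 5 degrees (1.0 is 5 degrees). In form: [{"x": .., "y": .., "z": .., "roll": ..}, ...]. A call has 1 to 8 rows; each row is the pose to reach, as a shift and turn from the pose commanded when the call began, along the tool's axes at that moment; what a row does not reach only later rows make up. A row lasts 1/10 s, in which the tool goes at most 50 mm and 8.59 degrees, less where a joint would pass 70% of its speed; a pose out of reach is approached as far as the arm can. A call with a gripper value outside its range is refused whole. OPENING is the opening, from 0 (shut) to 1 (fully open), set as the call begins (- or left out, the last holds). The fingers move at their own pace and stop on an object; FORCE is the grip in N (left out, the last holds). Time passes only in rows, so rows that repeat a pose let the fingers close. It gives the time, the measured TCP pose, the force, the opening and the grip force at its end, in the units of the state.
- r.get_state(): the state, without advancing time (a new reading comes with each control period).
- r.capture(name): name is "scene" or "side" or "wrist"; returns (picture, depth): 480x640x3 uint8, red, green, blue; 480x640 float32, m along the optical axis (not along the pixel's ray), 0 where there is no reading.
- r.camera_info(name): a dict with "K" (3x3 intrinsics, pixels), "distortion" ([k1, k2, p1, p2, k3] as OpenCV has them; the pictures are not rectified), "xyz" and "rotation" of the camera in the world. Camera axes: x right, y up, looking along -z (the intrinsics and any distortion apply to the point x, -y, -z); pixel columns grow to the right and rows downward; lengths in m; the calibration is good to about 2 mm. A picture is of the moment at which its call begins: read the wrist's pose just before it. camera_info takes no time and is no camera call; for the wrist camera it gives the pose at the moment of the call.
- r.close_job(): hands the job in; it is judged then, once.
Trained networks look in the newest picture that a camera, given by its name, has taken for a name from the list of things; names that differ only in an ending like _2 or _b are one class to them, and where a whole thing is asked for, a point or a joint stands for the part that bears it (a point fixed in the world has none). Each returns a list of dicts, best first, with "conf" (0 to 1); they miss things now and then, are a little off and sometimes report something else, mostly with a low value. They report only what shows in the picture. A call takes as long as a camera call. They do not tell look-alikes from the thing itself.
- r.look_for(camera, target): "at" ([x, y, z] in m, in world coordinates, good to about 4 mm: the middle of the surface that is visible of it).
- r.outline_of(camera, target): "region" (480x640 bool, what is visible of it).
- r.place_of(camera, target): "at" ([x, y, z] in m, in world coordinates, good to about 4 mm: a listed point, or the origin of a listed thing).
The state is a dict: "clock": time; "joint_positions": joint angles; "joint_velocities": joint speeds; "effort": joint torques, N m; "position": TCP position; "tool_rot": TCP orientation; "wrist_force": force on the tool from outside, world axes, zero at the start; "wrist_torque": the same for the moment, N m; "finger_gap": finger opening in m; "finger_force": force on a finger pad.
Only numpy, scipy, OpenCV 4.12 (cv2) and the standard library are available. Lean on these libraries where they do the work, as an engineer would, in place of code of your own. Each camera call takes 0.05 s, during which the arm holds its last target. There are 200 camera calls.

TASK

The reagent rack must hold one of each kind of bottle - tall round, squat round jar and square - but one of its three bays is empty: its spent bottle is in the waste tray. Take the fresh bottle of that missing kind from the delivery tray, tip it in the air to about 40 degrees for a second to mix it, bring it level again while still holding it up, then set it down gently, upright, in the empty bay and let go. Leave all the other bottles and things where they are.

Things in the scene. Friction and masses are not known exactly. Their poses are not given: they have to be found in the camera images.
- tall_fresh: Fresh tall slim round bottle, plain white with a paper band and grey cap: body 42 mm diameter and 74 mm high, cap 27 mm diameter, 105 mm high overall; about 0.14 kg, standing somewhere on the delivery tray. Origin: centre of its underside, z up through the cap.
- tall_used: Used tall slim round bottle, plain white with a paper band and grey cap: body 42 mm diameter and 74 mm high, cap 27 mm diameter, 105 mm high overall; about 0.14 kg; stands in a bay of the reagent rack or, if it is spent, in the waste tray. Origin: centre of its underside, z up through the cap.
- jar_fresh: Fresh squat wide round jar, plain white with a paper band and grey cap: body 54 mm diameter and 50 mm high, cap 48 mm diameter, 68 mm high overall; about 0.16 kg, standing somewhere on the delivery tray. Origin: centre of its underside, z up through the cap.
- jar_used: Used squat wide round jar, plain white with a paper band and grey cap: body 54 mm diameter and 50 mm high, cap 48 mm diameter, 68 mm high overall; about 0.16 kg; stands in a bay of the reagent rack or, if it is spent, in the waste tray. Origin: centre of its underside, z up through the cap.
- square_fresh: Fresh square bottle, plain white with paper labels and grey cap: body 46 x 46 mm (faces along its x and y) and 66 mm high, cap 27 mm diameter, 92 mm high overall; about 0.18 kg, standing somewhere on the delivery tray. Origin: centre of its underside, z up through the cap.
- square_used: Used square bottle, plain white with paper labels and grey cap: body 46 x 46 mm (faces along its x and y) and 66 mm high, cap 27 mm diameter, 92 mm high overall; about 0.18 kg; stands in a bay of the reagent rack or, if it is spent, in the waste tray. Origin: centre of its underside, z up through the cap.
- bay_a: One of three identical white open square bays in a row on the reagent rack (82 mm between centres; order varies; one of the three has no bottle in it at the start). 70 x 70 mm outside, inner well 62 x 62 mm, walls 4 mm thick and 24 mm high; origin: centre of its underside (12 mm above the bench); inner floor 4 mm above the origin. x, y along the walls; the row runs along y.
- bay_b: One of three identical white open square bays in a row on the reagent rack (82 mm between centres; order varies; one of the three has no bottle in it at the start). 70 x 70 mm outside, inner well 62 x 62 mm, walls 4 mm thick and 24 mm high; origin: centre of its underside (12 mm above the bench); inner floor 4 mm above the origin. x, y along the walls; the row runs along y.
- bay_c: One of three identical white open square bays in a row on the reagent rack (82 mm between centres; order varies; one of the three has no bottle in it at the start). 70 x 70 mm outside, inner well 62 x 62 mm, walls 4 mm thick and 24 mm high; origin: centre of its underside (12 mm above the bench); inner floor 4 mm above the origin. x, y along the walls; the row runs along y.
- rack: Grey base plate of the reagent rack, 100 (x) x 272 (y) x 12 mm, with a blue rear lip 22 mm high at x = 50 to 62 mm; the bays stand on it in a row along y. Fixed. On the left or right of the robot. Origin: centre of its underside.
- tray: Grey delivery tray, 225 (x) x 305 (y) mm, floor 6 mm thick, rim 6 mm thick and 14 mm high, with fresh bottles and other things standing on it in two rows of three (places 100 mm apart in x, 94 mm in y). Fixed. On the other side from the rack. Origin: centre of its underside.
- waste: Waste tray, 120 x 120 mm, grey walls 46 mm high over a black base, floor 16 mm above the bench, at the back; it holds the one spent bottle. Fixed. Origin: centre of its underside.
- beaker: Empty glass beaker, 52 mm diameter, 60 mm high, on the delivery tray. Bystander. Origin: centre of its underside.
- carton: Small plain cardboard carton, 40 x 40 x 75 mm high, on the delivery tray. Bystander. Origin: centre of its underside.
- pot: Clear sample pot with a wide white lid, 48 mm diameter, 46 mm high, on the delivery tray. Bystander. Origin: centre of its underside.
- washbottle: Clear bottle, 60 mm diameter, 130 mm high, at the back of the bench. Bystander. Origin: centre of its underside.
- tipbox: Closed box of pipette tips, 82 (x) x 117 (y) x 63 mm high, at the back of the bench. Bystander. Origin: centre of its underside.
- timer: White bench timer lying flat, 60 (x) x 75 (y) x 20 mm, at one side. Bystander. Origin: centre of its underside.
- dishes: Stack of three clear dishes, 90 mm diameter, 41 mm high, at one side. Bystander. Origin: centre of its underside.
Things that resemble listed ones, but are neither listed nor needed, are in the scene too. Leave any yellow look-alike of the square_fresh alone.

How it is judged:
By the outcome, as a careful person would: the job done as asked, in the order asked, and still so for the second after the job is handed in, with the robot touching nothing.
It also fails if it takes over 45 s, if anything falls off the work surface, if the arm or the gripper's body presses on something with over 40 N, if the wrist force passes 120 N, or if a joint passes its speed limit or range.

## Working session

There is one attempt and no reset: what is moved stays moved. The work goes in short steps, Python scripts to look and compute and a shell command to move; the robot and the scene stay as the last step left them, time stands still between calls to the robot, and variables do not carry over. Pictures are saved under pics/ and viewed, at most 10 in all, crops included, and the job is handed in when it is done.

```bash
mkdir -p pics; cat > h.py <<'E'
import numpy as np, cv2
from station import r
from scipy.spatial.transform import Rotation as R
def rotm(c):
    q=np.array(c["rotation"],float)
    return q if q.shape==(3,3) else R.from_rotvec(q).as_matrix()
def px(p,cam):
    c=r.camera_info(cam); q=rotm(c).T@(np.array(p)-c["xyz"]); q=q*[1,-1,-1]
    return cv2.projectPoints(q.reshape(1,1,3),np.zeros(3),np.zeros(3),np.array(c["K"]),np.array(c["distortion"]))[0].ravel().round()
def cloud(d,cam):
    c=r.camera_info(cam); v,u=np.mgrid[:480,:640]
    n=cv2.undistortPoints(np.stack([u,v],-1).reshape(-1,1,2).astype(float),np.array(c["K"]),np.array(c["distortion"])).reshape(480,640,2)
    P=np.stack([n[...,0]*d,-n[...,1]*d,-d],-1)
    P=P@rotm(c).T+c["xyz"]; P[d<=0]=np.nan
    return P
E
python3 - <<'E'
from h import *
s=r.get_state(); print(s['clock'],s['position'],s['tool_rot'],s['finger_gap'],r.pinch_z)
ci=r.camera_info('wrist');print(ci)
for cam in ['scene','side']:
    p,d=r.capture(cam); cv2.imwrite(f'pics/{cam}.png',p[...,::-1]); np.save(f'{cam}_d',d); np.save(f'{cam}_p',p)
    print(cam,r.camera_info(cam)['xyz'])
    for t in ['tall_fresh','jar_fresh','square_fresh','bay_a','rack','tray','waste']:
        for o in r.place_of(cam,t): print(t,round(o['conf'],2),np.round(o['at'],3),px(o['at'],cam))
print(r.get_state()['clock'])
E
```

```text
0.0 [5.49451989e-01 1.34347869e-04 2.30439125e-01] [-2.22028563e+00 -2.22031474e+00  1.63877575e-03] 0.08544681325222125 0.0187
{'K': array([[416.18261408,   0.        , 318.31656795],
       [  0.        , 416.18261408, 238.2466075 ],
       [  0.        ,   0.        ,   1.        ]]), 'distortion': array([-0.00994665,  0.        ,  0.        ,  0.        ,  0.        ]), 'xyz': array([0.54994588, 0.07306464, 0.37276445]), 'rotation': array([-0.28360821,  0.00185891, -0.00063043])}
scene [1.72538388 0.58716744 0.88566942]
tall_fresh 0.82 [ 0.448 -0.353  0.009] [240. 197.]
tall_fresh 0.53 [0.771 0.004 0.001] [287. 291.]
jar_fresh 0.64 [ 0.539 -0.354  0.011] [223. 209.]
square_fresh 0.87 [ 0.643 -0.031  0.001] [300. 261.]
square_fresh 0.86 [ 0.559  0.031 -0.001] [336. 252.]
square_fresh 0.78 [ 0.452 -0.041  0.001] [330. 226.]
square_fresh 0.65 [ 0.54  -0.166  0.007] [277. 227.]
bay_a 0.9 [0.507 0.337 0.011] [453. 271.]
bay_a 0.86 [0.513 0.253 0.011] [421. 262.]
bay_a 0.76 [0.518 0.175 0.011] [393. 255.]
rack 0.92 [0.513 0.254 0.002] [421. 266.]
tray 0.64 [ 0.496 -0.256  0.002] [259. 
[... 294 characters left out ...]
uare_fresh 0.85 [ 0.543 -0.168  0.008] [352. 295.]
square_fresh 0.85 [ 0.637 -0.032 -0.002] [339. 252.]
square_fresh 0.79 [ 0.56   0.029 -0.001] [305. 254.]
square_fresh 0.74 [ 0.454 -0.041  0.003] [294. 288.]
bay_a 0.72 [0.515 0.256 0.017] [241. 216.]
bay_a 0.72 [0.508 0.339 0.011] [222. 205.]
bay_a 0.67 [0.524 0.171 0.011] [262. 231.]
bay_a 0.16 [ 0.557 -0.504 -0.   ] [458. 374.]
rack 0.79 [ 0.515  0.253 -0.   ] [242. 221.]
rack 0.71 [ 0.441 -0.164  0.004] [323. 317.]
tray 0.93 [ 0.497 -0.261 -0.004] [366. 329.]
waste 0.91 [ 0.769 -0.001  0.003] [363. 222.]
waste 0.54 [0.769 0.131 0.001] [332. 201.]
waste 0.4 [ 0.443 -0.35   0.008] [378. 361.]
waste 0.35 [0.522 0.175 0.012] [261. 230.]
0.8
```

```bash
python3 -c "
import cv2,numpy as np
a=cv2.imread('pics/scene.png')[150:330,190:490];b=cv2.imread('pics/side.png')[170:410,190:490]
cv2.imwrite('pics/s1.png',cv2.resize(a,(800,480),interpolation=3));cv2.imwrite('pics/s2.png',cv2.resize(b,(750,600),interpolation=3))"
```

```text
(no output)
```

View pics/s1.png

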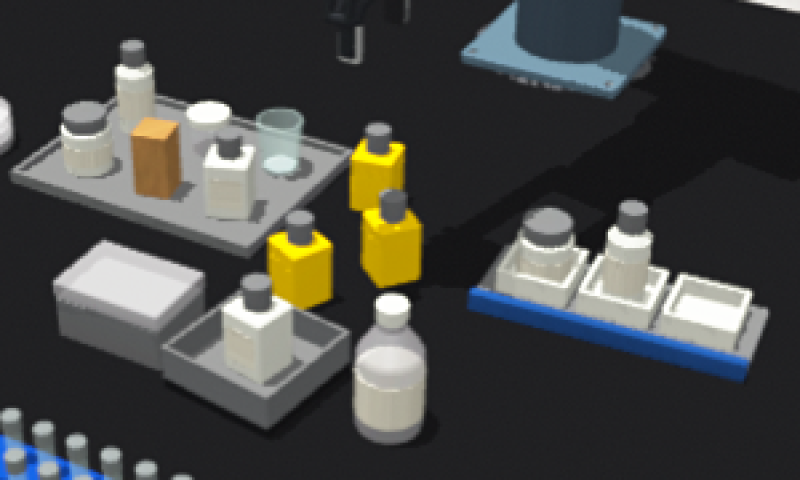

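View pics/s2.png

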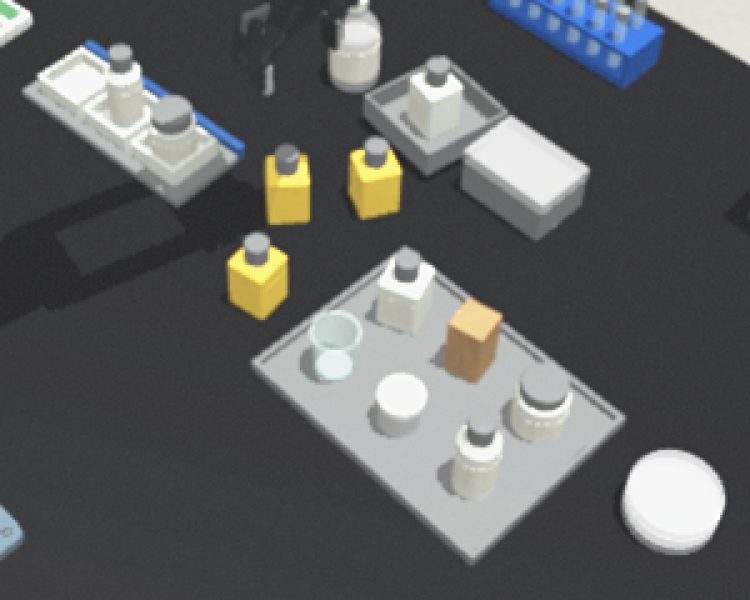

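The waste tray holds a square bottle (scene crop, about 260,330). The rack has the jar and the tall bottle, and the empty bay is the one at y≈0.337 (about 705,310). The candidates for the square bottle are:
- White on the tray, at scene crop 230,180: this fits.
- Three yellow ones off the tray, at 378,170, 392,240 and 300,262: look-alikes.
- White in the waste tray: the spent one.

The jog command has no tilt axis, so before grasping I'll check what the arm does at the edge of its reach.

```bash
python3 -c "
import cv2
a=cv2.imread('pics/side.png')[250:330,320:420];cv2.imwrite('pics/c.png',cv2.resize(a,(600,480),interpolation=3))"
python3 -m jog '[{"z":-1.6},{"z":-3.2},{"z":-4.8},{"z":-6.4},{"z":-8},{"z":-9.6},{"z":-11.2},{"z":-12.8}]'; python3 -c "
from h import *
s=r.get_state();print(s['joint_positions'],s['position'],s['clock'],R.from_rotvec(s['tool_rot']).as_matrix()[:,2])"
```

```text
[-2.02782067e-01  2.58576191e-01  1.53500799e+00  1.34169947e-05
  1.34799199e+00 -2.02776997e-01] [5.50004114e-01 3.72261075e-05 2.31319352e-01] 0.8 [ 1.87786389e-05  9.49803525e-06 -1.00000000e+00]$[0]: bad value
```

View pics/c.png

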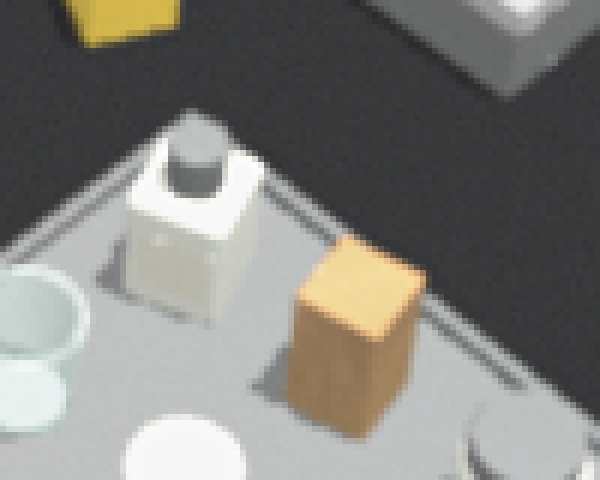

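The crop shows the white square bottle with its grey cap at 195,215, beside the carton. Rows seem to need all four keys.

```bash
python3 -m jog '[{"x":0,"y":0,"z":-1.6,"roll":0},{"x":0,"y":0,"z":-3.2,"roll":0},{"x":0,"y":0,"z":-4.8,"roll":0},{"x":0,"y":0,"z":-6.4,"roll":0},{"x":0,"y":0,"z":-8,"roll":0},{"x":0,"y":0,"z":-9.6,"roll":0},{"x":0,"y":0,"z":-11.2,"roll":0},{"x":0,"y":0,"z":-12.8,"roll":0}]'; python3 -c "
from h import *
s=r.get_state();print(s['joint_positions'],s['position'],s['clock'],R.from_rotvec(s['tool_rot']).as_matrix()[:,2])"
```

```text
clock: 1.6
position: [0.5492, 0.0002, 0.6159]
tool_rot: [2.22, 2.22, 0.002]
wrist_force: [1.1, -0.2, 1.5]
finger_gap: 0.0854
finger_force: 0.0
[-2.02745898e-01  3.53599035e-01  4.64971764e-01 -5.64430407e-06
  2.32100853e+00 -2.02796037e-01] [5.49168502e-01 2.22671122e-04 6.15885266e-01] 1.6 [ 1.97125716e-03 -4.09447455e-04 -9.99997973e-01]
```

```bash
python3 -m jog '[{"x":0,"y":0,"z":-1.6,"roll":0},{"x":0,"y":0,"z":-3.2,"roll":0},{"x":0,"y":0,"z":-4.8,"roll":0},{"x":0,"y":0,"z":-6.4,"roll":0},{"x":0,"y":0,"z":-8,"roll":0},{"x":0,"y":0,"z":-8,"roll":0}]'; python3 -c "
from h import *
s=r.get_state();print(s['joint_positions'],s['position'],s['clock'],R.from_rotvec(s['tool_rot']).as_matrix()[:,2])"
```

```text
clock: 2.2
position: [0.3943, 0.0015, 0.7373]
tool_rot: [-2.202, -2.202, 0.006]
wrist_force: [0.2, -0.4, 0.9]
finger_gap: 0.0855
finger_force: 0.0
[-0.29061123  0.27242782  0.18723493  0.02414803  2.70821843 -0.26881289] [0.39429736 0.00147205 0.73731823] 2.2 [-0.02238304  0.01727769 -0.99960016]
```

```bash
python3 -m jog '[{"x":0,"y":0,"z":1,"roll":0},{"x":-0.5,"y":0.5,"z":2.3,"roll":0},{"x":-1.5,"y":1.5,"z":3.4,"roll":0},{"x":-2.6,"y":2.5,"z":4.5,"roll":0},{"x":-3.8,"y":3.5,"z":5.6,"roll":0},{"x":-5,"y":4.5,"z":6.7,"roll":0},{"x":-5.6,"y":4.9,"z":8,"roll":0},{"x":-5.6,"y":4.9,"z":9.5,"roll":0}]'; python3 -c "
from h import *
s=r.get_state();print(s['joint_positions'],s['position'],s['clock'],R.from_rotvec(s['tool_rot']).as_matrix())"
```

```text
clock: 3.0
position: [0.5369, -0.1635, 0.4493]
tool_rot: [-2.2, -2.196, 0.01]
wrist_force: [1.3, -1.0, -0.5]
finger_gap: 0.0854
finger_force: 0.0
[-0.49651379  0.2584632   1.02028915  0.00357136  1.8961627  -0.49335611] [ 0.53692756 -0.16351908  0.44931801] 3.0 [[ 0.0023326   0.99961404 -0.02768278]
 [ 0.99982074 -0.00181115  0.01884681]
 [ 0.0187894  -0.02772178 -0.99943907]]
```

```bash
cat > st.py <<'E'
from h import *
s=r.get_state();M=R.from_rotvec(s['tool_rot']).as_matrix();np.set_printoptions(precision=3,suppress=True)
print(s['clock'],'q',s['joint_positions'],'p',s['position'],'f',s['wrist_force'],s['finger_gap'],s['finger_force']);print(M)
E
python3 -m jog '[{"x":-0.4,"y":1.5,"z":0,"roll":0},{"x":-0.8,"y":3,"z":0,"roll":0},{"x":-1.2,"y":4.5,"z":0,"roll":0},{"x":-1.6,"y":6,"z":0,"roll":0},{"x":-2,"y":7.5,"z":0,"roll":0},{"x":-2.4,"y":9,"z":0,"roll":0},{"x":-2.8,"y":10.5,"z":0,"roll":0},{"x":-3.2,"y":12,"z":0,"roll":0}]'>/dev/null; python3 st.py
python3 -m jog '[{"x":-0.4,"y":1.5,"z":0,"roll":0}]'>/dev/null;python3 st.py
python3 -m jog '[{"x":-0.4,"y":1.5,"z":0,"roll":0}]'>/dev/null;python3 st.py
python3 -m jog '[{"x":-0.4,"y":1.5,"z":0,"roll":0}]'>/dev/null;python3 st.py
```

```text
3.8 q [-0.423  0.843  0.187  0.013  2.106 -0.416] p [ 0.774 -0.222  0.39 ] f [-1.673  0.52   0.041] 0.08554601997351606 0.0
[[-0.     1.     0.009]
 [ 1.    -0.     0.008]
 [ 0.008  0.009 -1.   ]]
3.9 q [-0.42   0.861  0.187  0.017  2.06  -0.411] p [ 0.793 -0.227  0.377] f [-0.467  0.458  0.397] 0.08536793030683565 0.0
[[ 0.     0.999  0.037]
 [ 1.    -0.    -0.   ]
 [-0.     0.037 -0.999]]
4.0 q [-0.417  0.88   0.187  0.021  2.012 -0.407] p [ 0.812 -0.231  0.362] f [ 0.712 -0.325  0.259] 0.08522071988614031 0.0
[[ 0.001  0.998  0.064]
 [ 1.    -0.    -0.008]
 [-0.008  0.064 -0.998]]
4.1 q [-0.415  0.898  0.187  0.025  1.967 -0.403] p [ 0.83  -0.235  0.348] f [-0.324 -1.008 -0.276] 0.08507022254573586 0.0
[[ 0.001  0.996  0.091]
 [ 1.     0.    -0.015]
 [-0.015  0.091 -0.996]]
```

Commanding past the reach limit in one-row calls adds about 1.55° of outward tilt per call. Now I'll level the tool again at the upper limit (joint 5), which also tests the reversal.

```bash
python3 -m jog '[{"x":0.4,"y":-1.1,"z":-1,"roll":0},{"x":0.8,"y":-2.2,"z":-2,"roll":0},{"x":1.2,"y":-3.3,"z":-3,"roll":0},{"x":1.6,"y":-4.4,"z":-4,"roll":0},{"x":2,"y":-5.5,"z":-5,"roll":0},{"x":2.4,"y":-6.6,"z":-6,"roll":0},{"x":2.8,"y":-7.7,"z":-7,"roll":0},{"x":3.2,"y":-8.8,"z":-8,"roll":0}]'>/dev/null; python3 st.py
python3 -m jog '[{"x":0.4,"y":-1.1,"z":-1,"roll":0},{"x":0.8,"y":-2.2,"z":-2,"roll":0},{"x":1.2,"y":-3.3,"z":-3,"roll":0},{"x":1.4,"y":-4.4,"z":-4,"roll":0}]'>/dev/null; python3 st.py
python3 -m jog '[{"x":0,"y":-1,"z":-1.2,"roll":0}]'>/dev/null;python3 st.py
python3 -m jog '[{"x":0,"y":-1,"z":-1.2,"roll":0}]'>/dev/null;python3 st.py
```

```text
4.9 q [-0.46   0.23   0.78   0.03   2.041 -0.445] p [ 0.543 -0.135  0.565] f [ 0.77  -0.329  0.723] 0.08534819585735438 0.0
[[ 0.001  0.996  0.092]
 [ 1.     0.    -0.016]
 [-0.016  0.092 -0.996]]
5.3 q [-0.524  0.047  0.708  0.043  2.298 -0.495] p [ 0.4   -0.09   0.672] f [ 0.249 -0.421  0.55 ] 0.08555656849510626 0.0
[[ 0.     0.996  0.093]
 [ 1.     0.001 -0.017]
 [-0.017  0.093 -0.996]]
5.4 q [-0.573  0.037  0.616  0.053  2.402 -0.533] p [ 0.367 -0.09   0.705] f [ 0.556 -1.297  1.181] 0.08558634799726389 0.0
[[-0.     0.996  0.092]
 [ 1.     0.002 -0.017]
 [-0.017  0.092 -0.996]]
5.5 q [-0.632  0.042  0.495  0.069  2.518 -0.574] p [ 0.334 -0.089  0.738] f [ 0.072 -1.356 -0.331] 0.08541549978624821 0.0
[[ 0.     0.996  0.092]
 [ 1.     0.001 -0.018]
 [-0.018  0.092 -0.996]]
```

```bash

python3 -m jog '[{"x":0,"y":0,"z":-1.5,"roll":0}]'>/dev/null;python3 st.py
python3 -m jog '[{"x":0,"y":0,"z":-1.5,"roll":0}]'>/dev/null;python3 st.py
python3 -m jog '[{"x":0,"y":0,"z":-1.5,"roll":0}]'>/dev/null;python3 st.py
python3 -m jog '[{"x":0,"y":0,"z":-1.5,"roll":0}]'>/dev/null;python3 st.py
```

```text
5.6 q [-0.64   0.12   0.272  0.092  2.657 -0.556] p [ 0.327 -0.087  0.77 ] f [0.99  0.214 2.121] 0.08569980215425355 0.0
[[ 0.002  0.995  0.098]
 [ 1.    -0.    -0.02 ]
 [-0.02   0.098 -0.995]]
5.7 q [-0.658  0.145  0.186  0.117  2.709 -0.548] p [ 0.322 -0.087  0.782] f [-10.367   7.924   7.718] 0.0852205737314372 0.0
[[ 0.003  0.994  0.107]
 [ 1.    -0.001 -0.021]
 [-0.021  0.107 -0.994]]
5.8 q [-0.679  0.128  0.191  0.134  2.706 -0.553] p [ 0.315 -0.086  0.786] f [ 0.47  -1.595 -0.705] 0.08524051582439202 0.0
[[ 0.004  0.992  0.123]
 [ 1.    -0.    -0.027]
 [-0.027  0.123 -0.992]]
5.9 q [-0.702  0.103  0.187  0.153  2.709 -0.558] p [ 0.302 -0.081  0.794] f [-0.402  0.446  1.338] 0.0850941469053513 0.0
[[ 0.004  0.989  0.147]
 [ 0.999  0.002 -0.04 ]
 [-0.04   0.147 -0.988]]
```

```bash

python3 -m jog '[{"x":0,"y":0,"z":1.5,"roll":0},{"x":0,"y":0,"z":3,"roll":0},{"x":0,"y":0,"z":4.5,"roll":0},{"x":0,"y":0,"z":6,"roll":0},{"x":0,"y":0,"z":7.5,"roll":0},{"x":0,"y":0,"z":9,"roll":0},{"x":0,"y":-0.5,"z":10.5,"roll":0},{"x":0,"y":-1,"z":12,"roll":0}]'>/dev/null;python3 st.py
python3 -m jog '[{"x":0.2,"y":-1.2,"z":1,"roll":0},{"x":0.4,"y":-2.6,"z":1.5,"roll":0},{"x":0.4,"y":-4,"z":1.5,"roll":0}]'>/dev/null;python3 st.py
python3 -m jog '[{"x":0.2,"y":-1.5,"z":0,"roll":0}]'>/dev/null;python3 st.py
python3 -m jog '[{"x":0.2,"y":-1.5,"z":0,"roll":0}]'>/dev/null;python3 st.py
```

```text
6.7 q [-0.686 -0.313  1.613  0.062  1.698 -0.673] p [ 0.326 -0.095  0.436] f [ 0.139 -0.488 -0.223] 0.08550635511702538 0.0
[[ 0.004  0.989  0.149]
 [ 0.999  0.003 -0.042]
 [-0.042  0.149 -0.988]]
7.0 q [-1.055 -0.561  1.876  0.108  1.719 -1.036] p [ 0.218 -0.084  0.374] f [-1.046 -1.331  1.69 ] 0.08587529854645021 0.0
[[ 0.     0.989  0.145]
 [ 0.999  0.006 -0.04 ]
 [-0.04   0.145 -0.989]]
7.1 q [-1.239 -0.628  1.898  0.125  1.781 -1.208] p [ 0.192 -0.084  0.373] f [-0.719 -1.581  1.918] 0.08573940894227323 0.0
[[ 0.002  0.99   0.144]
 [ 0.999  0.004 -0.043]
 [-0.044  0.144 -0.989]]
7.2 q [-1.42  -0.677  1.911  0.136  1.84  -1.378] p [ 0.172 -0.085  0.372] f [-1.01  -1.026  0.341] 0.08544950598782819 0.0
[[ 0.005  0.99   0.139]
 [ 0.999  0.002 -0.045]
 [-0.044  0.139 -0.989]]
```

```bash

python3 -m jog '[{"x":1.3,"y":1.2,"z":-0.3,"roll":0},{"x":2.6,"y":2.3,"z":-0.6,"roll":0},{"x":4.1,"y":2.8,"z":-0.9,"roll":0},{"x":5.7,"y":2.8,"z":-1.2,"roll":0},{"x":7.3,"y":2.5,"z":-1.5,"roll":0},{"x":8.9,"y":1.7,"z":-1.8,"roll":0},{"x":10.3,"y":0.6,"z":-2,"roll":0},{"x":11.6,"y":-0.6,"z":-2.2,"roll":0}]'>/dev/null;python3 st.py
python3 -m jog '[{"x":0.8,"y":-1.4,"z":-0.2,"roll":0},{"x":1.6,"y":-2.8,"z":-0.4,"roll":0},{"x":2.4,"y":-4.2,"z":-0.6,"roll":0},{"x":3.2,"y":-5.6,"z":-0.8,"roll":0},{"x":4,"y":-7,"z":-1,"roll":0},{"x":4.8,"y":-8.4,"z":-1.2,"roll":0},{"x":5.6,"y":-9.8,"z":-1.4,"roll":0},{"x":6.4,"y":-11.2,"z":-1.6,"roll":0}]'>/dev/null;python3 st.py
```

```text
8.0 q [ 0.032 -0.512  1.775 -0.041  1.736  0.027] p [0.21  0.103 0.409] f [-0.146  0.409  0.405] 0.08470706995453434 0.0
[[ 0.007  0.99   0.144]
 [ 0.999 -0.001 -0.036]
 [-0.035  0.144 -0.989]]
8.8 q [ 1.472 -0.347  1.702 -0.143  1.798  1.445] p [-0.037  0.247  0.406] f [2.166 0.59  0.652] 0.08535592977798317 0.0
[[ 0.006  0.991  0.137]
 [ 1.    -0.003 -0.028]
 [-0.027  0.137 -0.99 ]]
```

```bash

python3 -m jog '[{"x":1,"y":-1.2,"z":-0.2,"roll":0},{"x":1.8,"y":-2.5,"z":-0.4,"roll":0},{"x":2.4,"y":-3.9,"z":-0.6,"roll":0},{"x":2.8,"y":-5.4,"z":-0.8,"roll":0},{"x":2.8,"y":-6.9,"z":-1,"roll":0},{"x":2.8,"y":-8.4,"z":-1.2,"roll":0},{"x":2.8,"y":-9.9,"z":-1.4,"roll":0},{"x":2.8,"y":-11.4,"z":-1.6,"roll":0}]'>/dev/null;python3 st.py
python3 -m jog '[{"x":-0.6,"y":-1.5,"z":-0.2,"roll":0},{"x":-1.2,"y":-3,"z":-0.4,"roll":0},{"x":-1.8,"y":-4.5,"z":-0.6,"roll":0},{"x":-2.4,"y":-6,"z":-0.8,"roll":0},{"x":-3,"y":-7.5,"z":-1,"roll":0},{"x":-3.6,"y":-9,"z":-1.2,"roll":0},{"x":-4.2,"y":-10.5,"z":-1.4,"roll":0},{"x":-4.8,"y":-12,"z":-1.6,"roll":0}]'>/dev/null;python3 st.py
```

```text
9.6 q [ 2.263  0.205  1.202 -0.084  1.843  2.248] p [-0.383  0.333  0.404] f [0.313 1.131 0.463] 0.08531036089791792 0.0
[[ 0.006  0.991  0.131]
 [ 1.    -0.001 -0.032]
 [-0.031  0.131 -0.991]]
10.4 q [ 2.751  0.837  0.186 -0.02   2.244  2.743] p [-0.731  0.187  0.398] f [-51.076  21.926  25.978] 0.08573157211545676 0.0
[[ 0.006  0.992  0.123]
 [ 0.999 -0.002 -0.033]
 [-0.033  0.123 -0.992]]
```

```bash

python3 -m jog '[{"x":0.3,"y":-1.5,"z":0,"roll":0}]'>/dev/null;python3 st.py
python3 -m jog '[{"x":0.3,"y":-1.5,"z":0,"roll":0}]'>/dev/null
python3 -m jog '[{"x":0.3,"y":-1.5,"z":0,"roll":0}]'>/dev/null
python3 -m jog '[{"x":0.3,"y":-1.5,"z":0,"roll":0}]'>/dev/null;python3 st.py
```

```text
10.5 q [ 2.761  0.869  0.194 -0.014  2.198  2.751] p [-0.752  0.186  0.37 ] f [ 0.157  0.238 -1.401] 0.08520428093321816 0.0
[[ 0.     0.993  0.115]
 [ 0.999  0.004 -0.034]
 [-0.034  0.114 -0.993]]
10.8 q [ 2.768  0.93   0.187 -0.002  2.056  2.77 ] p [-0.81   0.199  0.32 ] f [ 0.608 -0.06  -0.487] 0.08523368111385049 0.0
[[ 0.003  1.     0.029]
 [ 1.    -0.003 -0.01 ]
 [-0.01   0.029 -1.   ]]
```

```bash

python3 -m jog '[{"x":0.3,"y":-1.5,"z":0,"roll":0}]'>/dev/null;python3 st.py
python3 -m jog '[{"x":0.2,"y":1.5,"z":0,"roll":0},{"x":0.4,"y":3,"z":0,"roll":0},{"x":0.6,"y":4.5,"z":0,"roll":0},{"x":0.8,"y":6.1,"z":0,"roll":0},{"x":1,"y":7.7,"z":0,"roll":0},{"x":1.2,"y":9.3,"z":0,"roll":0},{"x":1.5,"y":10.9,"z":0,"roll":0},{"x":1.8,"y":12.5,"z":0,"roll":0}]'>/dev/null
python3 -m jog '[{"x":0.2,"y":1.6,"z":0,"roll":0},{"x":0.4,"y":3.2,"z":0,"roll":0},{"x":0.6,"y":4.8,"z":0,"roll":0},{"x":0.9,"y":6.4,"z":0,"roll":0},{"x":1.2,"y":8,"z":0,"roll":0},{"x":1.5,"y":9.6,"z":0,"roll":0},{"x":1.7,"y":11.2,"z":0,"roll":0},{"x":1.7,"y":12.8,"z":0,"roll":0}]'>/dev/null;python3 st.py
```

```text
10.9 q [2.771 0.949 0.187 0.002 2.01  2.775] p [-0.827  0.202  0.304] f [-0.438  0.737 -0.25 ] 0.08538560245319228 0.0
[[ 0.004  1.     0.003]
 [ 1.    -0.004 -0.004]
 [-0.004  0.003 -1.   ]]
12.5 q [ 1.459 -0.25   1.857 -0.008  1.53   1.462] p [-0.075  0.303  0.31 ] f [0.619 1.431 0.133] 0.08549335345563544 0.0
[[ 0.003  1.     0.008]
 [ 1.    -0.003  0.003]
 [ 0.003  0.008 -1.   ]]
```

```bash

python3 -m jog '[{"x":0.2,"y":1.6,"z":0,"roll":0},{"x":0.2,"y":3.2,"z":0,"roll":0},{"x":0,"y":4.8,"z":0,"roll":0},{"x":-0.3,"y":6.4,"z":0,"roll":0},{"x":-1.2,"y":7.8,"z":0,"roll":0},{"x":-2.2,"y":9,"z":0,"roll":0},{"x":-3.2,"y":10.2,"z":0,"roll":0},{"x":-4.2,"y":11.4,"z":0,"roll":0}]'>/dev/null;python3 st.py
python3 -m jog '[{"x":-1.3,"y":1,"z":0,"roll":0},{"x":-2.6,"y":2,"z":0,"roll":0},{"x":-3.9,"y":3,"z":0,"roll":0},{"x":-5.2,"y":4,"z":0,"roll":0},{"x":-6.5,"y":5,"z":0,"roll":0},{"x":-7.8,"y":6,"z":0,"roll":0},{"x":-9.1,"y":7,"z":0,"roll":0},{"x":-10.4,"y":8,"z":0,"roll":0}]'>/dev/null;python3 st.py
```

```text
13.3 q [ 0.228 -0.245  1.846 -0.006  1.526  0.233] p [0.267 0.174 0.313] f [1.537 2.23  0.107] 0.08543510132312816 0.0
[[ 0.004  1.     0.015]
 [ 1.    -0.004 -0.002]
 [-0.002  0.015 -1.   ]]
14.1 q [-0.483  0.158  1.455 -0.     1.512 -0.479] p [ 0.505 -0.14   0.317] f [0.698 0.495 1.523] 0.08520825945188218 0.0
[[ 0.005  1.     0.014]
 [ 1.    -0.004 -0.007]
 [-0.007  0.014 -1.   ]]
```

```bash
python3 - <<'E'
from h import *
p,d=r.capture('wrist');cv2.imwrite('pics/w1.png',p[...,::-1]);P=cloud(d,'wrist')
for o in r.place_of('wrist','square_fresh'): print(o['conf'],o['at'],px(o['at'],'wrist'))
for o in r.outline_of('wrist','square_fresh'):
    m=o['region']; v,u=np.nonzero(m); Q=P[m]; Q=Q[~np.isnan(Q[:,0])]
    print(o['conf'],u.mean(),v.mean(),Q.mean(0))
    for lo,hi in((.063,.08),(.085,.11),(.02,.06)):
        T=Q[(Q[:,2]>lo)&(Q[:,2]<hi)]
        if len(T)>20: print(lo,len(T),T.min(0),T.max(0),np.median(T[:,2]),cv2.minAreaRect(T[:,:2].astype(np.float32)*1000))
E
```

```text
0.89 [0.6393, -0.0234, -0.0007] [442.  66.]
0.85 [0.4527, -0.043, 0.0032] [261.  87.]
0.81 [0.5613, 0.0285, 0.0039] [368.   9.]
0.64 [0.5403, -0.1698, 0.0047] [345. 208.]
0.98 371.472 14.985142857142858 [0.56104686 0.00868908 0.05342544]
0.063 584 [ 0.54154209 -0.00475594  0.06300018] [0.58822265 0.01853689 0.07997887] 0.06388400796935584 ((564.8236083984375, 6.841990947723389), (23.155040740966797, 46.68899917602539), 89.68876647949219)
0.085 37 [0.56041252 0.01156527 0.0850803 ] [0.57300587 0.01331132 0.09090039] 0.08811915730380893 ((566.691162109375, 12.333268165588379), (1.67842435836792, 12.597151756286621), 88.7350845336914)
0.02 538 [ 0.53621711 -0.00561028  0.02004961] [0.59289989 0.02244664 0.05999951] 0.0423903461360981 ((564.0318603515625, 7.968311309814453), (26.705469131469727, 56.7015380859375), 87.6803970336914)
0.89 457.12592028433613 68.26123381568927 [ 0.63750032 -0.03590655  0.06046974]
0.063 1208 [ 0.61670755 -0.06263463  0.06300172] [ 0.6723429  -0.00733267  0.07993196] 0.06395195014774263 ((643.8955688476562, -34.56621551513672), (44.513404846191406, 44.8799591
[... 2337 characters left out ...]
15332)
0.44 601.9445147679324 33.48713080168776 [ 0.76072524 -0.00833336  0.06417768]
0.063 1716 [ 0.74817009 -0.03083774  0.063009  ] [0.78896277 0.01793479 0.07999853] 0.07778471878360191 ((772.1867065429688, -6.127132415771484), (42.99219512939453, 42.47959899902344), 78.47077178955078)
0.085 543 [ 0.76077609 -0.01755368  0.08503325] [0.7771627  0.00797044 0.10696375] 0.09419490907286843 ((767.8417358398438, -6.008190155029297), (13.412771224975586, 25.66519546508789), 12.480246543884277)
0.02 1704 [ 0.74786895 -0.03146993  0.02001107] [0.79065095 0.02193827 0.05997862] 0.04124672834761858 ((761.4928588867188, -12.346031188964844), (31.82964324951172, 61.35078430175781), 30.1164493560791)
```

View pics/w1.png

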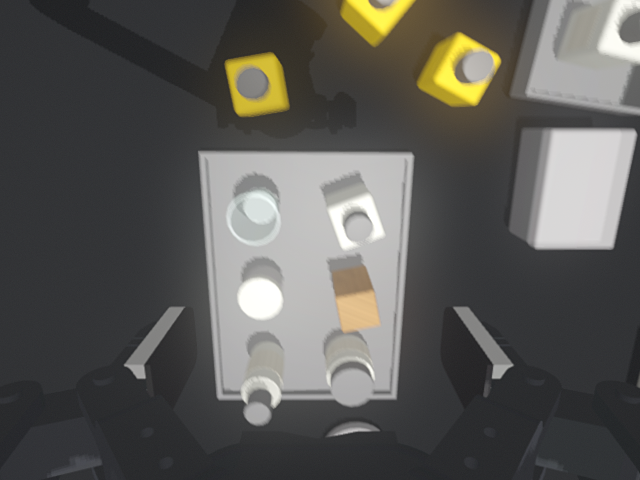

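White square bottle: cap at (358,226) in the wrist view, centre about (0.548, −0.172), yaw about 20°. It stands next to the carton, with the beaker to its left. All three yellow ones are off the tray.

```bash

python3 -m jog '[{"x":-0.5,"y":0.6,"z":0.5,"roll":-1.5},{"x":-1,"y":1.3,"z":1.5,"roll":-3},{"x":-1,"y":1.3,"z":3,"roll":-4},{"x":-1,"y":1.3,"z":4.4,"roll":-4},{"x":-1,"y":1.3,"z":5,"roll":-4},{"x":-1,"y":1.3,"z":5,"roll":-4}]'>/dev/null;python3 st.py
```

```text
14.85 q [-0.495  0.34   1.596 -0.     1.2   -0.841] p [ 0.542 -0.167  0.163] f [-0.195 -1.228 -0.159] 0.08561008401001342 0.0
[[-0.339  0.941  0.005]
 [ 0.941  0.339 -0.003]
 [-0.004  0.004 -1.   ]]
```

```bash

python3 -m jog '[{"x":-0.2,"y":0.1,"z":1,"roll":0},{"x":-0.2,"y":0.1,"z":2,"roll":0},{"x":-0.2,"y":0.1,"z":3,"roll":0},{"x":-0.2,"y":0.1,"z":3.8,"roll":0},{"x":-0.2,"y":0.1,"z":4.3,"roll":0},{"x":-0.2,"y":0.1,"z":4.3,"roll":0}]';python3 st.py
python3 -m jog '[{"x":0,"y":0,"z":0,"roll":0},{"x":0,"y":0,"z":0,"roll":0},{"x":0,"y":0,"z":0,"roll":0},{"x":0,"y":0,"z":0,"roll":0},{"x":0,"y":0,"z":0,"roll":0},{"x":0,"y":0,"z":0,"roll":0}]' 0 60; python3 st.py
```

```text
clock: 15.45
position: [0.5501, -0.1735, 0.0359]
tool_rot: [1.801, 2.563, 0.001]
wrist_force: [-0.4, -0.4, 1.0]
finger_gap: 0.0854
finger_force: 0.0
15.45 q [-0.499  0.498  1.707 -0.     0.926 -0.844] p [ 0.55  -0.174  0.036] f [-0.405 -0.444  0.97 ] 0.08536282802010373 0.0
[[-0.339  0.941  0.008]
 [ 0.941  0.339 -0.005]
 [-0.007  0.006 -1.   ]]
clock: 16.05
position: [0.551, -0.1747, 0.0371]
tool_rot: [1.799, 2.56, 0.001]
wrist_force: [-1.4, -0.3, 8.1]
finger_gap: 0.0449
finger_force: 62.3
16.05 q [-0.499  0.497  1.706 -0.001  0.926 -0.844] p [ 0.551 -0.175  0.037] f [-1.412 -0.275  8.077] 0.04485081257503377 62.28211283683777
[[-0.338  0.941  0.011]
 [ 0.941  0.339 -0.007]
 [-0.01   0.008 -1.   ]]
```

```bash

python3 -m jog '[{"x":0,"y":0,"z":-1,"roll":0},{"x":0,"y":0,"z":-2.5,"roll":0},{"x":0,"y":0,"z":-4,"roll":0},{"x":-0.7,"y":-1,"z":-5,"roll":0},{"x":-1.5,"y":-2,"z":-6,"roll":0},{"x":-2.4,"y":-3.1,"z":-7,"roll":0},{"x":-3.3,"y":-4.2,"z":-8,"roll":0},{"x":-4.2,"y":-5.4,"z":-8.5,"roll":0}]'>/dev/null; python3 st.py
python3 -m jog '[{"x":-1,"y":-1.3,"z":0,"roll":0},{"x":-2,"y":-2.6,"z":0,"roll":0},{"x":-3,"y":-3.9,"z":0,"roll":0},{"x":-4,"y":-5.2,"z":0,"roll":0},{"x":-5,"y":-6.5,"z":0,"roll":0},{"x":-6,"y":-7.8,"z":0,"roll":0},{"x":-7,"y":-9,"z":0,"roll":0}]'>/dev/null; python3 st.py
```

```text
16.85 q [-0.87   0.232  1.42   0.003  1.476 -1.216] p [ 0.439 -0.346  0.293] f [ 0.15  -1.249 -1.138] 0.04520640250223319 62.11355924606323
[[-0.339  0.941  0.011]
 [ 0.941  0.34  -0.008]
 [-0.011  0.008 -1.   ]]
17.55 q [-1.356  0.477  1.075  0.006  1.582 -1.701] p [ 0.254 -0.635  0.29 ] f [ 0.903 -0.387 -1.328] 0.04533023206882227 62.096933126449585
[[-0.338  0.941  0.008]
 [ 0.941  0.338 -0.005]
 [-0.008  0.006 -1.   ]]
```

```bash

python3 -m jog '[{"x":-1,"y":0,"z":0,"roll":0},{"x":-2,"y":0,"z":0,"roll":0},{"x":-3,"y":0,"z":0,"roll":0},{"x":-4,"y":0,"z":0,"roll":0},{"x":-5,"y":0,"z":0,"roll":0}]'>/dev/null; python3 st.py
python3 -m jog '[{"x":-1.5,"y":0,"z":0,"roll":0}]'>/dev/null
python3 -m jog '[{"x":-1.5,"y":0,"z":0,"roll":0}]'>/dev/null
python3 -m jog '[{"x":-1.5,"y":0,"z":0,"roll":0}]'>/dev/null; python3 st.py
python3 -m jog '[{"x":-1.6,"y":0,"z":0,"roll":0}]'>/dev/null
python3 -m jog '[{"x":-1.6,"y":0,"z":0,"roll":0}]'>/dev/null
python3 -m jog '[{"x":-1.6,"y":0,"z":0,"roll":0}]'>/dev/null; python3 st.py
```

```text
18.05 q [-1.33   0.844  0.427  0.007  1.864 -1.673] p [ 0.307 -0.776  0.291] f [ 0.171 -1.276 -0.734] 0.04520596245928275 62.09406495094299
[[-0.338  0.941  0.008]
 [ 0.941  0.338 -0.005]
 [-0.008  0.006 -1.   ]]
18.35 q [-1.328  1.003  0.19   0.016  1.884 -1.668] p [ 0.327 -0.837  0.257] f [ 0.816  0.394 -2.471] 0.04536780177275621 62.22816467285156
[[-0.337  0.941  0.03 ]
 [ 0.939  0.338 -0.059]
 [-0.066  0.008 -0.998]]
18.65 q [-1.33   1.032  0.19   0.028  1.753 -1.667] p [ 0.341 -0.882  0.236] f [ 1.173 -0.298 -1.15 ] 0.0450416480845303 62.21850872039795
[[-0.332  0.941  0.066]
 [ 0.928  0.339 -0.155]
 [-0.168  0.01  -0.986]]
```

```bash

python3 -m jog '[{"x":-1.6,"y":0,"z":0,"roll":0}]'>/dev/null
python3 -m jog '[{"x":-1.6,"y":0,"z":0,"roll":0}]'>/dev/null
python3 -m jog '[{"x":-1.6,"y":0,"z":0,"roll":0}]'>/dev/null
python3 -m jog '[{"x":-1.6,"y":0,"z":0,"roll":0}]'>/dev/null
python3 -m jog '[{"x":-1.6,"y":0,"z":0,"roll":0}]'>/dev/null
python3 -m jog '[{"x":-1.6,"y":0,"z":0,"roll":0}]'>/dev/null
python3 -m jog '[{"x":-1.6,"y":0,"z":0,"roll":0}]'>/dev/null
python3 -m jog '[{"x":-1.6,"y":0,"z":0,"roll":0}]'>/dev/null
python3 -m jog '[{"x":-1.6,"y":0,"z":0,"roll":0}]'>/dev/null
python3 -m jog '[{"x":-1.6,"y":0,"z":0,"roll":0}]'>/dev/null
python3 -m jog '[{"x":-1.6,"y":0,"z":0,"roll":0}]'>/dev/null
python3 -m jog '[{"x":-1.6,"y":0,"z":0,"roll":0}]'>/dev/null; python3 st.py
```

```text
19.85 q [-1.34   1.042  0.189  0.079  1.343 -1.679] p [ 0.38  -1.013  0.279] f [ 0.87  -0.057 -2.18 ] 0.045371089393659546 62.241482734680176
[[-0.278  0.94   0.198]
 [ 0.793  0.341 -0.505]
 [-0.542  0.016 -0.84 ]]
```

```bash

python3 -m jog '[{"x":-1.6,"y":0,"z":0,"roll":0}]'>/dev/null
python3 -m jog '[{"x":-1.6,"y":0,"z":0,"roll":0}]'>/dev/null
python3 -m jog '[{"x":-1.6,"y":0,"z":0,"roll":0}]'>/dev/null
python3 -m jog '[{"x":-1.6,"y":0,"z":0,"roll":0}]'>/dev/null; python3 st.py
python3 -m jog '[{"x":0,"y":0,"z":0,"roll":0},{"x":0,"y":0,"z":0,"roll":0}]'>/dev/null; python3 st.py
cat > seg.py <<'E'
# waypoints (world) -> displacement in tool units per call of 8 rows of 48 mm
from h import *
import sys,json
s=r.get_state();M=R.from_rotvec(s['tool_rot']).as_matrix();p=np.array(s['position'])
W=np.vstack([p,json.loads(sys.argv[1])]);L=np.r_[0,np.cumsum(np.linalg.norm(np.diff(W,axis=0),axis=1))]
n=int(np.ceil(L[-1]/.048));t=np.linspace(0,L[-1],n+1)[1:]
Q=np.stack([np.interp(t,L,W[:,k]) for k in range(3)],1)
o=p
for i in range(0,n,8):
    print([tuple(((q-o)@M/.03).round(1)) for q in Q[i:i+8]]);o=Q[min(i+7,n-1)]
E
python3 seg.py '[[0.42,-0.2,0.36],[0.3,0.3,0.36],[-0.1,0.45,0.33],[-0.2,0.57,0.3]]' | sed 's/np.float64//g'
```

```text
20.25 q [-1.345  1.008  0.188  0.098  1.248 -1.685] p [ 0.386 -1.037  0.337] f [-0.285 -0.604 -1.332] 0.04546757159847969 62.25456118583679
[[-0.25   0.94   0.234]
 [ 0.72   0.342 -0.604]
 [-0.647  0.017 -0.762]]
20.45 q [-1.345  1.008  0.188  0.098  1.25  -1.685] p [ 0.385 -1.037  0.336] f [-0.335  0.548 -2.632] 0.045209646629279475 62.283300161361694
[[-0.251  0.94   0.233]
 [ 0.721  0.342 -0.602]
 [-0.646  0.017 -0.763]]
[((1.1), (0.6), (-1.0)), ((2.2), (1.2), (-1.9)), ((3.3), (1.8), (-2.9)), ((4.4), (2.4), (-3.9)), ((5.5), (3.0), (-4.8)), ((6.5), (3.6), (-5.8)), ((7.6), (4.2), (-6.8)), ((8.7), (4.8), (-7.7))]
[((1.1), (0.6), (-1.0)), ((2.2), (1.2), (-1.9)), ((3.3), (1.8), (-2.9)), ((4.4), (2.4), (-3.9)), ((5.5), (3.0), (-4.8)), ((6.5), (3.6), (-5.8)), ((7.6), (4.2), (-6.8)), ((8.7), (4.8), (-7.7))]
[((1.1), (0.6), (-1.0)), ((2.2), (1.1), (-1.9)), ((3.4), (1.3), (-3.0)), ((4.6), (1.4), (-4.0)), ((5.8), (1.6), (-5.0)), ((7.0), (1.8), (-6.0)), ((8.2), (2.0), (-7.0)), ((9.4), (2.1), (-8.0))]
[((1.2), (0.2), (-1.0)), ((2.4), (0.4), (-2.0)), ((3.6), (0.5), (-3.0)), ((4.8), (0.7), (-4.0)), ((5.8), (0.3), (-4.9)), ((6.7), (-0.9), (-5.5)), ((7.5), (-2.1), (-6.1)), ((8.4), (-3.3), (-6.6))]
[((0.8), (-1.2), (-0.6)), ((1.7), (-2.4), (-1.2)), ((2.5), (-3.6), (-1.8)), ((3.4), (-4.8), (-2.4)), ((4.2), (-6.0), (-3.0)), ((5.2), (-6.9), (-3.6)), ((6.5), (-7.5), (-4.3)), ((7.8), (-8.0), (-5.0))]
[((1.3), (-0.5), (-0.7))]
```

```bash

python3 -m jog '[{"x":0.8,"y":0.4,"z":-0.7,"roll":0},{"x":2,"y":1.1,"z":-1.8,"roll":0},{"x":3.1,"y":1.7,"z":-2.8,"roll":0},{"x":4.2,"y":2.3,"z":-3.8,"roll":0},{"x":5.3,"y":2.9,"z":-4.7,"roll":0},{"x":6.4,"y":3.5,"z":-5.7,"roll":0},{"x":7.5,"y":4.1,"z":-6.7,"roll":0},{"x":8.7,"y":4.8,"z":-7.7,"roll":0}]'>/dev/null; python3 st.py
python3 -m jog '[{"x":1.1,"y":0.6,"z":-1,"roll":0},{"x":2.2,"y":1.2,"z":-1.9,"roll":0},{"x":3.3,"y":1.8,"z":-2.9,"roll":0},{"x":4.4,"y":2.4,"z":-3.9,"roll":0},{"x":5.5,"y":3,"z":-4.8,"roll":0},{"x":6.5,"y":3.6,"z":-5.8,"roll":0},{"x":7.6,"y":4.2,"z":-6.8,"roll":0},{"x":8.7,"y":4.8,"z":-7.7,"roll":0}]'>/dev/null; python3 st.py
```

```text
21.25 q [-1.16   0.247  1.475 -0.04   0.719 -1.482] p [ 0.401 -0.666  0.346] f [ 0.405 -0.588 -1.091] 0.04531828758273346 62.257375717163086
[[-0.25   0.94   0.233]
 [ 0.722  0.342 -0.602]
 [-0.645  0.018 -0.764]]
22.05 q [-0.556 -0.167  1.883 -0.519  0.9   -0.679] p [ 0.417 -0.29   0.357] f [ 1.7    0.441 -1.766] 0.0454263365097644 62.256081104278564
[[-0.249  0.94   0.234]
 [ 0.722  0.341 -0.602]
 [-0.646  0.019 -0.763]]
```

```bash

python3 -m jog '[{"x":1.1,"y":0.6,"z":-1,"roll":0},{"x":2.2,"y":1.1,"z":-1.9,"roll":0},{"x":3.4,"y":1.3,"z":-3,"roll":0},{"x":4.6,"y":1.4,"z":-4,"roll":0},{"x":5.8,"y":1.6,"z":-5,"roll":0},{"x":7,"y":1.8,"z":-6,"roll":0},{"x":8.2,"y":2,"z":-7,"roll":0},{"x":9.4,"y":2.1,"z":-8,"roll":0}]'>/dev/null; python3 st.py
python3 -m jog '[{"x":1.2,"y":0.2,"z":-1,"roll":0},{"x":2.4,"y":0.4,"z":-2,"roll":0},{"x":3.6,"y":0.5,"z":-3,"roll":0},{"x":4.8,"y":0.7,"z":-4,"roll":0},{"x":5.8,"y":0.3,"z":-4.9,"roll":0},{"x":6.7,"y":-0.9,"z":-5.5,"roll":0},{"x":7.5,"y":-2.1,"z":-6.1,"roll":0},{"x":8.4,"y":-3.3,"z":-6.6,"roll":0}]'>/dev/null; python3 st.py
python3 seg.py '[[-0.1,0.45,0.31],[-0.16,0.48,0.28]]' | sed 's/np.float64//g'
```

```text
22.85 q [ 0.549 -0.06   1.786 -0.688  1.564  0.264] p [0.349 0.08  0.359] f [ 2.035 -0.643 -1.807] 0.04519094603562325 62.25770831108093
[[-0.25   0.939  0.235]
 [ 0.722  0.343 -0.601]
 [-0.645  0.019 -0.764]]
23.65 q [ 1.26   0.262  1.454 -0.455  1.965  0.858] p [0.146 0.346 0.346] f [ 0.364  1.048 -1.473] 0.04507693734705606 62.30124592781067
[[-0.251  0.94   0.233]
 [ 0.723  0.342 -0.6  ]
 [-0.644  0.018 -0.765]]
[((0.8), (-1.0), (-0.5)), ((1.7), (-2.1), (-1.0)), ((2.5), (-3.1), (-1.5)), ((3.4), (-4.2), (-2.0)), ((4.2), (-5.2), (-2.5)), ((5.1), (-6.2), (-2.9)), ((6.1), (-7.2), (-3.2)), ((7.2), (-8.1), (-3.4))]
```

```bash

python3 -m jog '[{"x":0.8,"y":-1,"z":-0.5,"roll":0},{"x":1.7,"y":-2.1,"z":-1,"roll":0},{"x":2.5,"y":-3.1,"z":-1.5,"roll":0},{"x":3.4,"y":-4.2,"z":-2,"roll":0},{"x":4.2,"y":-5.2,"z":-2.5,"roll":0},{"x":5.1,"y":-6.2,"z":-2.9,"roll":0},{"x":6.1,"y":-7.2,"z":-3.2,"roll":0},{"x":7.2,"y":-8.1,"z":-3.4,"roll":0}]'>/dev/null; python3 st.py
python3 seg.py '[[-0.25,0.65,0.27]]' | sed 's/np.float64//g'
```

```text
24.45 q [ 1.757  0.616  1.065 -0.141  2.146  1.38 ] p [-0.161  0.48   0.28 ] f [ 0.424  0.488 -0.972] 0.04548011161655695 62.301074266433716
[[-0.252  0.939  0.233]
 [ 0.723  0.342 -0.6  ]
 [-0.643  0.018 -0.766]]
[((1.0), (-0.2), (-0.8)), ((2.0), (-0.3), (-1.5)), ((3.0), (-0.5), (-2.3)), ((4.0), (-0.7), (-3.1)), ((5.1), (-0.9), (-3.8))]
```

```bash

python3 -m jog '[{"x":0.8,"y":-0.1,"z":-0.6,"roll":0},{"x":1.6,"y":-0.2,"z":-1.2,"roll":0},{"x":2.5,"y":-0.3,"z":-1.9,"roll":0},{"x":3.4,"y":-0.4,"z":-2.6,"roll":0},{"x":4.2,"y":-0.5,"z":-3.2,"roll":0}]'>/dev/null; python3 st.py
python3 -m jog '[{"x":1.15,"y":0,"z":-0.95,"roll":0}]'>/dev/null;  python3 st.py
python3 -m jog '[{"x":1.15,"y":0,"z":-0.95,"roll":0}]'>/dev/null;  python3 st.py
python3 -m jog '[{"x":1.15,"y":0,"z":-0.95,"roll":0}]'>/dev/null;  python3 st.py
```

```text
24.95 q [ 1.801  1.027  0.301 -0.151  2.503  1.37 ] p [-0.228  0.624  0.271] f [-0.467  1.097 -1.632] 0.045039151320003204 62.2557270526886
[[-0.251  0.94   0.233]
 [ 0.723  0.342 -0.6  ]
 [-0.644  0.017 -0.765]]
25.05 q [ 1.803  1.092  0.186 -0.156  2.544  1.362] p [-0.233  0.639  0.26 ] f [-3.259 34.046 -1.568] 0.045754373891530455 63.707860708236694
[[-0.254  0.939  0.231]
 [ 0.728  0.343 -0.594]
 [-0.637  0.017 -0.771]]
25.15 q [ 1.803  1.105  0.193 -0.146  2.512  1.371] p [-0.236  0.647  0.242] f [-0.121  0.439 -3.388] 0.04528840825993417 63.23741912841797
[[-0.257  0.939  0.227]
 [ 0.735  0.343 -0.586]
 [-0.628  0.016 -0.778]]
25.25 q [ 1.803  1.108  0.188 -0.138  2.482  1.379] p [-0.238  0.656  0.235] f [-0.065  0.926 -1.061] 0.04517511212794456 63.280627727508545
[[-0.263  0.94   0.219]
 [ 0.754  0.342 -0.56 ]
 [-0.601  0.018 -0.799]]
```

```bash

python3 -m jog '[{"x":1.2,"y":0,"z":-1,"roll":0}]'>/dev/null
python3 -m jog '[{"x":1.2,"y":0,"z":-1,"roll":0}]'>/dev/null
python3 -m jog '[{"x":1.2,"y":0,"z":-0.9,"roll":0}]'>/dev/null
python3 -m jog '[{"x":1.3,"y":0,"z":-0.9,"roll":0}]'>/dev/null
python3 -m jog '[{"x":1.3,"y":0,"z":-0.9,"roll":0}]'>/dev/null
python3 -m jog '[{"x":1.3,"y":0,"z":-0.9,"roll":0}]'>/dev/null;  python3 st.py
python3 -m jog '[{"x":1.3,"y":0,"z":-0.9,"roll":0}]'>/dev/null
python3 -m jog '[{"x":1.4,"y":0,"z":-0.8,"roll":0}]'>/dev/null
python3 -m jog '[{"x":1.4,"y":0,"z":-0.8,"roll":0}]'>/dev/null
python3 -m jog '[{"x":1.4,"y":0,"z":-0.8,"roll":0}]'>/dev/null;  python3 st.py
```

```text
25.85 q [ 1.804  1.136  0.187 -0.096  2.308  1.413] p [-0.255  0.706  0.181] f [-0.286  0.728 -1.834] 0.04499569288468655 63.2768976688385
[[-0.293  0.94   0.177]
 [ 0.829  0.342 -0.442]
 [-0.476  0.018 -0.879]]
26.25 q [ 1.804  1.15   0.187 -0.073  2.183  1.428] p [-0.269  0.743  0.152] f [ 0.291 -0.607 -0.964] 0.045130370178397314 63.26777458190918
[[-0.311  0.94   0.144]
 [ 0.874  0.342 -0.347]
 [-0.375  0.018 -0.927]]
```

```bash

python3 -m jog '[{"x":1.1,"y":0,"z":-1.2,"roll":0}]'>/dev/null
python3 -m jog '[{"x":1.1,"y":0,"z":-1.2,"roll":0}]'>/dev/null
python3 -m jog '[{"x":1.1,"y":0,"z":-1.2,"roll":0}]'>/dev/null
python3 -m jog '[{"x":1.1,"y":0,"z":-1.2,"roll":0}]'>/dev/null;  python3 st.py
python3 -m jog '[{"x":1.1,"y":0,"z":-1.2,"roll":0}]'>/dev/null
python3 -m jog '[{"x":1.1,"y":0,"z":-1.2,"roll":0}]'>/dev/null
python3 -m jog '[{"x":1.1,"y":0,"z":-1.2,"roll":0}]'>/dev/null
python3 -m jog '[{"x":1.1,"y":0,"z":-1.2,"roll":0}]'>/dev/null;  python3 st.py
```

```text
26.65 q [ 1.803  1.086  0.187 -0.056  2.127  1.433] p [-0.277  0.764  0.196] f [ 0.316  0.579 -1.106] 0.04542867142487193 63.263869285583496
[[-0.326  0.94   0.105]
 [ 0.909  0.342 -0.238]
 [-0.259  0.018 -0.966]]
27.05 q [ 1.801  1.016  0.188 -0.039  2.076  1.437] p [-0.284  0.78   0.249] f [ 0.517  1.315 -2.203] 0.04543974215676673 63.25692057609558
[[-0.336  0.94   0.065]
 [ 0.931  0.342 -0.127]
 [-0.142  0.018 -0.99 ]]
```

```bash

python3 -m jog '[{"x":1.4,"y":0,"z":-0.8,"roll":0}]'>/dev/null
python3 -m jog '[{"x":1.4,"y":0,"z":-0.8,"roll":0}]'>/dev/null
python3 -m jog '[{"x":1.4,"y":0,"z":-0.8,"roll":0}]'>/dev/null
python3 -m jog '[{"x":1.4,"y":0,"z":-0.8,"roll":0}]'>/dev/null;  python3 st.py
```

```text
27.45 q [ 1.8    0.996  0.189 -0.021  1.97   1.443] p [-0.297  0.815  0.262] f [ 0.231 -0.106 -2.418] 0.045130164727414435 63.25250744819641
[[-0.342  0.94   0.022]
 [ 0.94   0.342 -0.009]
 [-0.016  0.017 -1.   ]]
```

```bash

python3 -m jog '[{"x":-0.8,"y":0.6,"z":0,"roll":0},{"x":-2,"y":1.6,"z":0.1,"roll":0},{"x":-3.2,"y":2.6,"z":0.2,"roll":0},{"x":-4.4,"y":3.6,"z":0.3,"roll":0},{"x":-5.6,"y":4.6,"z":0.4,"roll":0},{"x":-6.8,"y":5.6,"z":0.4,"roll":0},{"x":-8,"y":6.5,"z":0.5,"roll":0},{"x":-9.2,"y":7.5,"z":0.5,"roll":0}]'>/dev/null
python3 -m jog '[{"x":-1.2,"y":1,"z":0.1,"roll":0},{"x":-2.4,"y":2,"z":0.1,"roll":0},{"x":-3.6,"y":3,"z":0.2,"roll":0},{"x":-4.8,"y":4,"z":0.2,"roll":0},{"x":-6,"y":4.9,"z":0.3,"roll":0},{"x":-7.2,"y":5.9,"z":0.3,"roll":1},{"x":-8.4,"y":6.9,"z":0.4,"roll":2},{"x":-9.6,"y":7.8,"z":0.4,"roll":3}]'>/dev/null;  python3 st.py
```

```text
29.05 q [ 0.739  0.239  1.505 -0.022  1.386  0.66 ] p [0.33  0.44  0.254] f [ 0.151  0.311 -1.334] 0.045563979463208185 63.455976247787476
[[-0.083  0.996  0.023]
 [ 0.996  0.083 -0.008]
 [-0.01   0.022 -1.   ]]
```

```bash
python3 - <<'E'
from h import *
p,d=r.capture('wrist');cv2.imwrite('pics/w2.png',p[...,::-1]);P=cloud(d,'wrist')
S=np.load('scene_d.npy');PS=cloud(S,'scene');SD=cloud(np.load('side_d.npy'),'side')
for n,C in(('wrist',P),('scene',PS),('side',SD)):
    Q=C.reshape(-1,3);Q=Q[~np.isnan(Q[:,0])]
    m=(abs(Q[:,0]-.507)<.055)&(abs(Q[:,1]-.338)<.0415)&(Q[:,2]>.03)&(Q[:,2]<.042);T=Q[m]
    if len(T)>10: print(n,len(T),np.median(T[:,2]),cv2.minAreaRect(T[:,:2].astype(np.float32)*1000))
for o in r.place_of('wrist','bay_a'): print(o['conf'],np.round(o['at'],4),px(o['at'],'wrist'))
E
python3 st.py
```

```text
wrist 1811 0.03659913554021316 ((514.2468872070312, 333.44085693359375), (70.7294921875, 71.36251068115234), 2.865689277648926)
scene 202 0.034276823177144145 ((509.12701416015625, 338.9366455078125), (79.28324127197266, 70.76009368896484), 2.240644693374634)
side 122 0.034294239038223484 ((504.01922607421875, 336.00848388671875), (72.45313262939453, 78.32453918457031), 0.19858799874782562)
0.93 [0.5087 0.3398 0.0099] [475. 301.]
0.64 [0.5119 0.2536 0.0095] [463. 373.]
0.35 [0.5204 0.1783 0.0161] [460. 434.]
29.15 q [ 0.734  0.24   1.503 -0.025  1.386  0.66 ] p [0.333 0.438 0.254] f [-0.192 -0.562 -1.643] 0.045343876447902796 63.430988788604736
[[-0.079  0.997  0.026]
 [ 0.997  0.079 -0.01 ]
 [-0.012  0.025 -1.   ]]
```

View pics/w2.png

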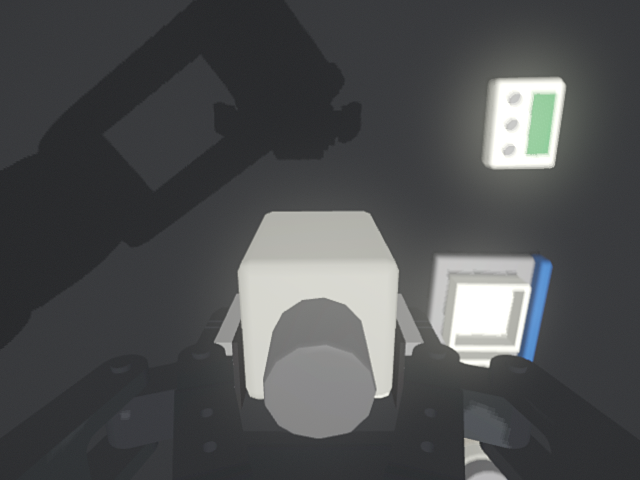

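The bottle hangs upright between the fingers, and the empty bay is at about (487,312). The arm was still settling during that shot, so I'll re-measure the bay and the bottle's offset in the hand.

```bash
python3 - <<'E'
from h import *
s=r.get_state();p,d=r.capture('wrist');P=cloud(d,'wrist');s2=r.get_state();print(s['clock'],s['position'],s2['position'])
Q=P.reshape(-1,3);Q=Q[~np.isnan(Q[:,0])]
m=(abs(Q[:,0]-.507)<.055)&(abs(Q[:,1]-.338)<.0415)&(Q[:,2]>.03)&(Q[:,2]<.042);T=Q[m]
print(len(T),cv2.minAreaRect(T[:,:2].astype(np.float32)*1000))
M=R.from_rotvec(s2['tool_rot']).as_matrix();B=(P-s2['position'])@M
# cap top pixels
c=B[350:430,285:355].reshape(-1,3);c=c[~np.isnan(c[:,0])];print('captop tool',np.median(c,0),c.min(0),c.max(0))
c=B[225:262,280:365].reshape(-1,3);c=c[~np.isnan(c[:,0])];print('face tool',np.median(c,0),c.min(0),c.max(0))
for z in(1,):
    A=B[200:445,235:400].reshape(-1,3);A=A[~np.isnan(A[:,0])];zt=np.median(B[360:420,300:340].reshape(-1,3),0)[2]
    K=A[abs(A[:,2]-zt)<.003];print('cap',zt,len(K),cv2.minEnclosingCircle(K[:,:2].astype(np.float32)*1000))
E
```

```text
29.15 [0.33286409 0.43817483 0.25425814] [0.33044496 0.43953861 0.25417895]
1614 ((505.70697021484375, 335.72515869140625), (70.85357666015625, 82.34414672851562), 3.5268168449401855)
captop tool [ 0.01307717  0.00069184 -0.06067074] [-0.27518533 -0.0385711  -0.06270701] [0.02396616 0.04153686 0.25898099]
face tool [ 0.03492091  0.0014911  -0.01717022] [ 0.03379056 -0.01365712 -0.03348148] [0.03568486 0.0169195  0.00632148]
cap nan 0 ((0.0, 0.0), 0.0)
```

```bash

python3 -m jog '[{"x":-0.8,"y":1,"z":0.2,"roll":0},{"x":-1.7,"y":2.2,"z":0.5,"roll":0},{"x":-2.6,"y":3.4,"z":1.2,"roll":0},{"x":-3.5,"y":4.6,"z":2.4,"roll":0},{"x":-4.1,"y":5.3,"z":3.6,"roll":0},{"x":-4.2,"y":5.5,"z":4.2,"roll":0},{"x":-4.2,"y":5.5,"z":4.2,"roll":0},{"x":-4.2,"y":5.5,"z":4.2,"roll":0}]'>/dev/null;  python3 st.py
python3 - <<'E'
from h import *
p,d=r.capture('scene');cv2.imwrite('pics/s3.png',cv2.resize(p[180:320,370:500,::-1],(557,600),interpolation=3))
p,d=r.capture('wrist');cv2.imwrite('pics/w3.png',p[...,::-1]);P=cloud(d,'wrist');print(r.get_state()['position'])
Q=P.reshape(-1,3);Q=Q[~np.isnan(Q[:,0])]
m=(abs(Q[:,0]-.507)<.055)&(abs(Q[:,1]-.340)<.04)&(Q[:,2]>.033)&(Q[:,2]<.040);T=Q[m]
print(len(T),T.min(0),T.max(0))
E
```

```text
30.0 q [ 0.403  0.423  1.548 -0.018  1.154  0.323] p [0.505 0.33  0.133] f [-0.09  -0.137 -1.383] 0.04519899066070105 63.26053261756897
[[-0.088  0.996  0.022]
 [ 0.996  0.088 -0.009]
 [-0.011  0.021 -1.   ]]
[0.5057146  0.33019998 0.1349506 ]
1644 [0.47180265 0.34068702 0.03301886] [0.54339009 0.37677093 0.03863483]
```

View pics/w3.png

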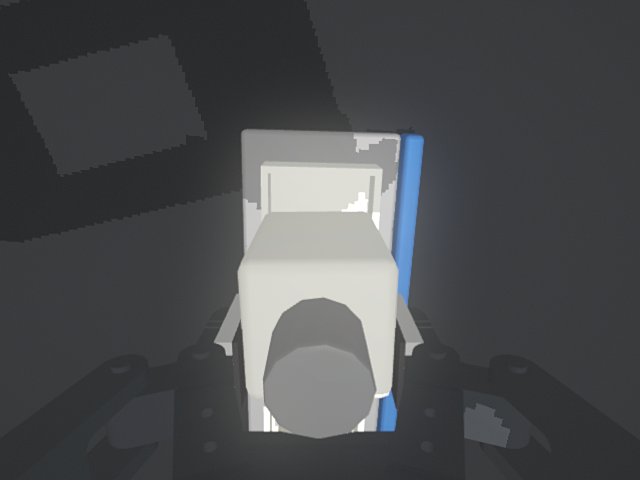

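View pics/s3.png

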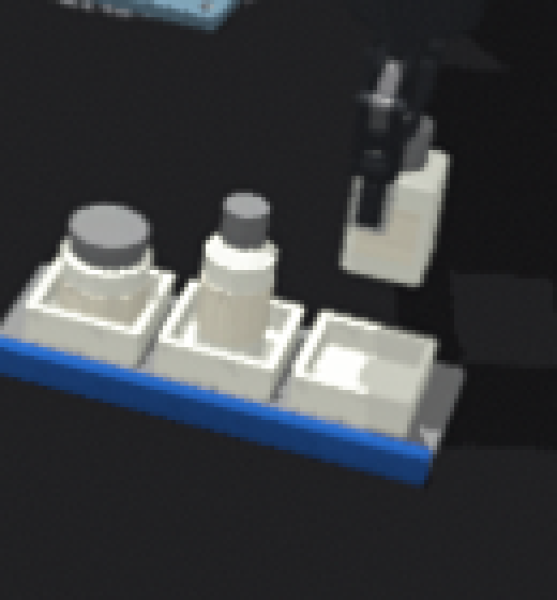

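The bay rim is visible around the bottle. Its centre works out at about (0.509, 0.339) and the bottle is within about 2 mm of that, so I'll descend.

```bash

python3 -m jog '[{"x":0,"y":0.05,"z":0.7,"roll":0},{"x":0,"y":0.05,"z":1.4,"roll":0},{"x":0,"y":0.05,"z":2,"roll":0},{"x":0,"y":0.05,"z":2.4,"roll":0},{"x":0,"y":0.05,"z":2.6,"roll":0},{"x":0,"y":0.05,"z":2.7,"roll":0},{"x":0,"y":0.05,"z":2.75,"roll":0},{"x":0,"y":0.05,"z":2.8,"roll":0}]'>/dev/null;  python3 st.py
```

```text
30.9 q [ 0.399  0.52   1.624 -0.021  0.979  0.323] p [0.51  0.328 0.05 ] f [-0.079 -0.398 -0.814] 0.045292374639235314 63.27320694923401
[[-0.087  0.996  0.024]
 [ 0.996  0.087 -0.009]
 [-0.011  0.023 -1.   ]]
```

```bash

python3 -m jog '[{"x":0,"y":0,"z":0.04,"roll":0},{"x":0,"y":0,"z":0.08,"roll":0}]'|grep -E 'posi|wrist'
python3 -m jog '[{"x":0,"y":0,"z":0.03,"roll":0},{"x":0,"y":0,"z":0.05,"roll":0}]'|grep -E 'posi|wrist'
```

```text
position: [0.5096, 0.3279, 0.0474]
wrist_force: [-2.5, -2.5, 12.7]
position: [0.5096, 0.3279, 0.0473]
wrist_force: [-3.7, -2.8, 16.7]
```

```bash

python3 -m jog '[{"x":0,"y":0,"z":-0.04,"roll":0},{"x":0,"y":0,"z":-0.04,"roll":0}]' - 20|grep -E 'posi|wrist'
python3 -m jog '[{"x":0,"y":0,"z":0,"roll":0},{"x":0,"y":0,"z":0,"roll":0},{"x":0,"y":0,"z":0,"roll":0},{"x":0,"y":0,"z":0,"roll":0},{"x":0,"y":0,"z":0,"roll":0}]' 0.85;
python3 -m jog '[{"x":0,"y":0,"z":-0.3,"roll":0},{"x":0,"y":0,"z":-0.8,"roll":0},{"x":0,"y":0,"z":-1.6,"roll":0},{"x":0,"y":0,"z":-2.8,"roll":0},{"x":0,"y":0,"z":-4,"roll":0},{"x":0,"y":0,"z":-5.2,"roll":0},{"x":0,"y":0,"z":-6,"roll":0},{"x":0,"y":0,"z":-6,"roll":0}]'
python3 - <<'E'
from h import *
p,d=r.capture('scene');a=p[170:320,370:500,::-1]
p,d=r.capture('side');b=p[170:320,190:320,::-1]
cv2.imwrite('pics/end.png',cv2.resize(np.hstack([a,b]),(800,462),interpolation=3))
E
```

```text
position: [0.5097, 0.3279, 0.0474]
wrist_force: [-2.3, -1.2, 6.4]
clock: 32.0
position: [0.5092, 0.3278, 0.0462]
tool_rot: [2.107, 2.299, 0.012]
wrist_force: [0.1, 0.3, 0.2]
finger_gap: 0.0723
finger_force: 0.0
clock: 32.8
position: [0.5072, 0.3306, 0.2319]
tool_rot: [2.104, 2.297, 0.026]
wrist_force: [0.3, -0.1, 0.5]
finger_gap: 0.0723
finger_force: 0.0
```

View pics/end.png

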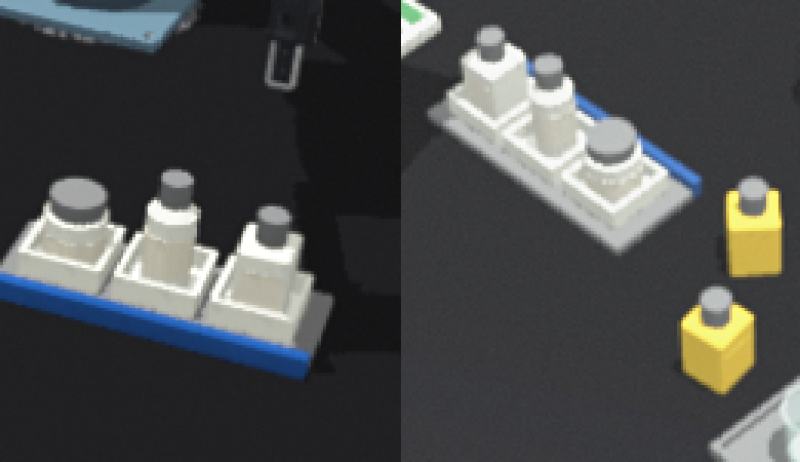

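The square bottle stands upright in the end bay (left view about 265,270; right view about 495,75), and the gripper is clear above it.

```bash
python3 -c "
from station import r
print(r.close_job())"
```

```text
the job is handed in; nothing more can be done
None
```

The fresh square bottle was tipped to about 40° in the air for a few seconds, levelled while still held, and set upright in the empty bay. I handed the job in at about 33 s. No result was shown, and joint 3 repeatedly rested at its lower limit, reading 0.186–0.19 against the listed 0.19.

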